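# Clamp the fuel tank and hold its bayonet cap home

## Robot

A 6-joint arm with a two-finger parallel gripper is mounted at the origin on the work surface. World frame = base frame: x ahead of the robot, y to its left, z up, the work surface at z = 0. Lengths are in m, angles in degrees, forces in N, time in s.
With the tool pointing down it reaches from about 0.375 to 0.9 m from the base axis. Payload 3.1 kg.
Tool frame: the origin (TCP) lies at the centre of the arm's flange, where the gripper is bolted on; the fingertips stand 182 mm ahead of it and the grasp point (between the pads) lies 164 mm ahead of it; x points along the fingers, z is the direction in which the jaws open and shut, and the axes are right-handed (so a half turn about x gives the same grasp; the last joint's range is limited). The gripper opens to 87 mm and grips with 3 to 60 N. Pads are 19 mm wide; open, the fingers measure 117 mm over their backs; the gripper's body (75 mm by 190 mm) begins 51 mm behind the grasp point.
Start: joints at [54.861, 30.224, 82.088, -0, 67.689, -10.227], TCP at [0.263, 0.567, 0.405] pointing down, gripper open.
Joint ranges: [-176.69, 176.69], [-43.24, 126.21], [12.49, 139.97], [-82, 262], [0, 151.66], [-163.58, 163.58]. Speed limits (degrees/s): [159.86, 159.86, 180, 180, 180, 180].

## Interface

Orientations are given as a 3x3 rotation matrix whose columns are the frame's x, y, z axes.
In Python, from rig import bot gives the robot as it stands.
- The arm moves only by the shell command python3 -m crank 'ROWS' [OPENING]. ROWS is JSON, a list of rows, each an object with "offset": the shift along the tool's x, y, z in m, a list of three; "spin": the turn about the tool's x in rad. A call has 1 to 12 rows; each row shifts and turns the commanded pose from where the row before left it, along the tool's axes as they then stand; what a row does not reach is not made up. A row lasts 1/10 s, in which the tool goes at most 50 mm and 8.59 degrees, less where a joint would pass 70% of its speed; a pose out of reach is approached as far as the arm can. A call is refused whole if a number of a shift passes 0.05 or a number of a turn 0.15, either way. A call with a gripper value outside its range is refused whole. OPENING is the finger opening in m, from 0 to 0.087, set as the call begins (- or left out, the last holds). The fingers move at their own pace and stop on an object; the grip force is fixed at half the most. Time passes only in rows, so rows that do not move let the fingers close. It gives the time, the measured TCP pose, the force and the opening at its end, in the units of the state.
- bot.read_state(): the state, without advancing time (a new reading comes with each control period).
- bot.capture(name): name is "scene" or "top" or "wrist"; returns a dict with "pixels" (420x560x3 uint8, blue, green, red), "depth" (420x560 float32, m along the optical axis (not along the pixel's ray), 0 where there is no reading), "K" (3x3 intrinsics, pixels), "world_to_cam" (4x4, takes a point from world to camera coordinates). Camera axes: x right, y up, looking along -z (the intrinsics and any distortion apply to the point x, -y, -z); pixel columns grow to the right and rows downward; lengths in m; the calibration is good to about 2 mm. A picture is of the moment at which its call begins.
- bot.hand_in(): hands the job in, once; it reports no verdict.
Trained networks look in a picture, given as the dict that the camera call returned (one of the last four; its "shot" number tells which), for a name from the list of things; names that differ only in an ending like _2 or _b are one class to them, and where a whole thing is asked for, a point or a joint stands for the part that bears it (a point fixed in the world has none). Each returns a list of dicts, best first, with "p" (0 to 1); they miss things now and then, are a little off and sometimes report something else, mostly with a low value. They report only what shows in the picture. A call takes as long as a camera call. They do not tell look-alikes from the thing itself.
- bot.regions_of(label, picture): "region" (420x560 bool, what is visible of it) and "extent" ([centre column, centre row, width, height] in pixels, round what is visible of it).
The state is a dict: "time_s": time; "joint_positions": joint angles; "qvel": joint speeds; "tau": joint torques, N m; "position": TCP position; "tcp_rot": TCP orientation; "force": force on the tool from outside, world axes, zero at the start; "moment": the same for the moment, N m; "opening": opening from 0.0 (shut) to 1.0 (fully open).
Only numpy, scipy, OpenCV 4.12 (cv2) and the standard library are available. Lean on these libraries where they do the work, as an engineer would, in place of code of your own. Each camera call takes 0.05 s, during which the arm holds its last target.

## Task

First swing the toggle clamp over centre so that it snaps down and holds the red fuel tank in its fixture. Then fit the loose yellow-winged bayonet cap to the tank's neck: lugs through the slots, push down against the spring, twist clockwise (seen from above) a quarter turn to the stop. Finish while still gripping the cap and pressing it down flush on the neck rim; do not let go, and do not disturb the other things on the bench.

Things in the scene. Friction and masses are not known exactly. Their poses are not given: they have to be found in the camera images.
- neck (a point): Centre of the top of the aluminium filler neck (ring 69 mm across) on the red tank, 94 mm above the bench. x runs along the two opposite lug slots, z up. Mouth: bore 37 mm across, slots 14 mm wide reaching 28 mm out from the centre, ledge 7 mm thick, free space below it. Stops under the ledge allow only a clockwise turn (from above), a quarter turn from the slots (some 6 degrees of play).
- plunger (a joint): Black sprung rubber plunger inside the neck, m pressed: at 0 its top is 10 mm below the rim; the cap pushes it to about 0.010 when flush. The spring gives 3 N at 0 and 9 N at 0.010.
- tank: Red plastic fuel tank, body 110 x 130 x 60 mm, 1.3 kg, loose (1.5 mm play) in its blue fixture, which is fixed to the bench. Origin on its underside; the neck's centre is at (0, -20, 82) mm, same axes. At its +y end a flange 60 x 60 mm, 22 mm high, centred at (0, 75) mm, onto which the clamp presses.
- cap: Loose bayonet fuel cap, 120 g, upright on the bench left or right of the fixture. Origin: centre of underside. Spigot 29 mm across; two steel lugs along x (49 mm over tips, 9 mm wide, 2 to 9 mm up); black disc 64 mm across, 20 to 28 mm up; yellow wing (the grip) 46 mm long in x, 14 mm thick in y, 28 to 56 mm up. Half a turn makes no difference.
- cap_seat (a point): Centre of the underside of the cap's disc, 20 mm above the cap's origin, axes of the cap. Flush on the rim it coincides with the neck's point. The cap can turn in the neck only when pushed to within 4 mm of flush; let go after turning, the spring lifts it those 4 mm.
- clamp (a joint): Toggle clamp arm angle, rad. Near 0: open, upright, leaning 10 degrees away from the flange; 1.75: level, its rubber pad on the tank's flange. A spring throws the arm to whichever side of 0.55 it is on: about 5 N at the grip pushes it over centre, then it snaps down by itself and presses with some 12 N.
- clamp_hinge (a point): Hinge axis of the clamp, 52 mm above the bench, fixed to the fixture. z is up; x (the same as the tank's) is the level direction in which the closed arm points and towards which the open arm must be pushed; y is the hinge axis.
- clamp_grip (a point): Middle of the red round grip (19 mm thick, 55 mm long) on the steel clamp arm, 90 mm from the hinge along the arm; the arm ends 115 mm from the hinge.
- oil_filter: Bystander: white and blue oil filter, 77 mm across, 82 mm high, standing on the other side of the fixture from the cap. Origin under its centre.
- brick: Bystander: hollow clay brick 120 x 250 x 100 mm at the back. Origin under its centre.
- trowel: Bystander: bricklayer's trowel with blue handle, lying at the left. Origin at the blade's root.
- cleaner: Bystander: bottle, 70 mm across, 200 mm high, at the back. Origin under its centre.
- spanner: Bystander: spanner lying at the right. Origin under its middle.
- grease_tin: Bystander: green tin, 90 mm across, 70 mm high, at the back right. Origin under its centre.
Things that resemble listed ones, but are neither listed nor needed, are in the scene too. Of the things shaped like the cap, the black one is meant. There is more than one size of the tank; the one meant has the size given above.

How it is judged (in metres and radians):
On the way, in this order (a step that is already met when the one before it is completed fails the run):
1. the clamp is swung over centre and down on the tank's flange (value of joint clamp above 1.68 rad), for 0.2 s.
2. the cap's lugs are pushed in through the slots against the spring (z of cap_seat in the frame of neck below 0.0045 m and horizontal distance between cap_seat and neck below 0.005 m and angle between the x axis of cap and the x axis of neck, either way round below 0.5 rad), for 0.04 s.
At the end, for the whole second after the job is handed in: Clamp down on the flange (joint past 1.68 rad); cap upright (0.07 rad), centred in the neck (5 mm), turned at least 1.3 rad from the slots, its disc within 2 mm of the rim, at rest, and still gripped by the fingers with over 3 N, held down against the spring (value of joint clamp above 1.68 rad and z of cap_seat in the frame of neck between -0.003 and 0.002 m and horizontal distance between cap_seat and neck below 0.005 m and angle between the x axis of cap and the x axis of neck, either way round above 1.3 rad and angle between the z axis of cap and the z axis of neck, either way round below 0.07 rad and contact force between the fingers and cap above 3 N and linear speed of cap below 0.02 m/s); the arm keeps its last pose, push and grip.
It fails at once if a bystander is moved more than 30 mm (distance of any of oil_filter, brick, trowel, cleaner, spanner, grease_tin from where it was at the start of the episode above 0.03 m).
It fails at once if the tank is knocked out of its fixture (distance of tank from where it was at the start of the episode above 0.015 m).
It also fails if it takes over 54 s, if anything falls off the work surface, if the arm or the gripper's body presses on something with over 40 N, if the wrist force passes 120 N, or if a joint passes its speed limit or range.

## Working session

There is one attempt and no reset: what is moved stays moved. The work goes in short steps, Python scripts to look and compute and a shell command to move; the robot and the scene stay as the last step left them, time stands still between calls to the robot, and variables do not carry over. Pictures are saved under pics/ and viewed, and the job is handed in when it is done.

```bash
ls; mkdir -p pics
cat > h.py <<'E'
import numpy as np, cv2
from rig import bot
def P(pic,u,v,d=None):
    if d is None: d=pic["depth"][int(v),int(u)]
    K=pic["K"]; x=(u-K[0,2])/K[0,0]*d; y=(v-K[1,2])/K[1,1]*d
    c=np.array([x,-y,-d,1]); return (np.linalg.inv(pic["world_to_cam"])@c)[:3]
def cloud(pic):
    d=pic["depth"];K=pic["K"];v,u=np.mgrid[:d.shape[0],:d.shape[1]]
    c=np.stack([(u-K[0,2])/K[0,0]*d,-(v-K[1,2])/K[1,1]*d,-d,np.ones_like(d)],-1)
    return (c@np.linalg.inv(pic["world_to_cam"]).T)[...,:3]
def pix(pic,p):
    c=pic["world_to_cam"]@np.append(p,1); q=pic["K"]@np.array([c[0],-c[1],-c[2]]); return q[:2]/q[2]
E
python3 - <<'E'
from h import *
import pickle
for n in ("scene","top"):
    p=bot.capture(n); cv2.imwrite(f"pics/{n}0.png",p["pixels"]); pickle.dump(p,open(n+"0.pkl","wb"))
    C=cloud(p)
    for l in ("tank","cap","clamp","oil_filter","neck"):
        try:
            for r in bot.regions_of(l,p)[:4]:
                m=r["region"]&(p["depth"]>0); print(n,l,round(r["p"],2),np.round(r["extent"]),np.round(np.median(C[m],0),3))
        except Exception as e: print(l,e)
s=bot.read_state(); print(s)
E
```

```text
pics
scene tank 0.92 [240. 205.  46.  29.] [0.391 0.016 0.04 ]
scene tank 0.8 [292. 230.  52.  46.] [0.627 0.013 0.069]
scene cap 0.78 [312. 179.  16.  18.] [0.49  0.299 0.028]
scene cap 0.69 [326. 165.  19.  18.] [0.484 0.402 0.027]
scene oil_filter 0.68 [192. 279.  36.  47.] [ 0.556 -0.317  0.066]
scene neck 0.83 [291. 229.  53.  42.] [0.627 0.011 0.069]
scene neck 0.68 [358. 164.  73.  40.] [0.582 0.529 0.004]
scene neck 0.56 [240. 205.  45.  26.] [0.391 0.017 0.041]
top tank 0.92 [270. 224.  69.  41.] [0.598 0.051 0.071]
top tank 0.68 [277. 304.  50.  45.] [0.373 0.033 0.045]
top cap 0.93 [184. 266.  20.  18.] [0.481 0.301 0.029]
top cap 0.59 [146. 269.  25.  20.] [0.471 0.411 0.029]
top oil_filter 0.87 [397. 247.  31.  27.] [ 0.529 -0.296  0.079]
top neck 0.92 [272. 223.  66.  43.] [0.598 0.052 0.071]
top neck 0.78 [278. 305.  50.  48.] [0.374 0.033 0.044]
{'time_s': 0.6, 'joint_positions': array([ 5.48614316e+01,  3.02220367e+01,  8.20886758e+01,  7.43615694e-04,
        6.76894357e+01, -1.02276057e+01]), 'qvel': array([-0.05554483,  0.13279036,  0.03684582, -0.0114521 ,  0.12982778,
       -0.08566886]), 'tau': array([-7.46419882e-04, -4.39742982e+01, -1.76893294e+01,  6.34507486e-02,
        5.06400713e-02, -2.74514389e-05]), 'position': array([0.26321243, 0.56683765, 0.40475872]), 'tcp_rot': array([[-1.13065709e-05, -9.06961363e-01,  4.21213824e-01],
       [ 4.79688596e-06,  4.21213824e-01,  9.06961363e-01],
       [-1.00000000e+00,  1.22751377e-05, -4.11893744e-07]]), 'force': array([-0.47652938, -0.54268468, -0.57472459]), 'moment': array([ 0.00572122,  0.00800069, -0.02493463]), 'opening': 1.0011367968225153}
```

View pics/scene0.png

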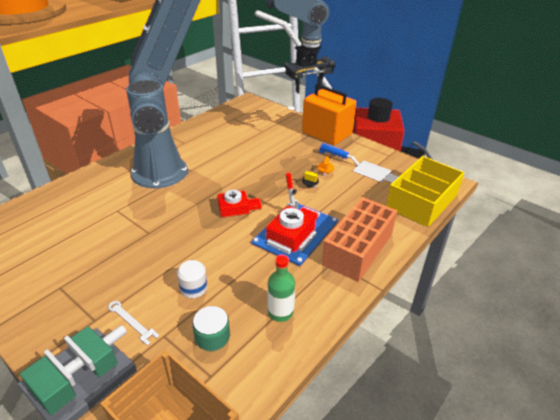

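View pics/top0.png

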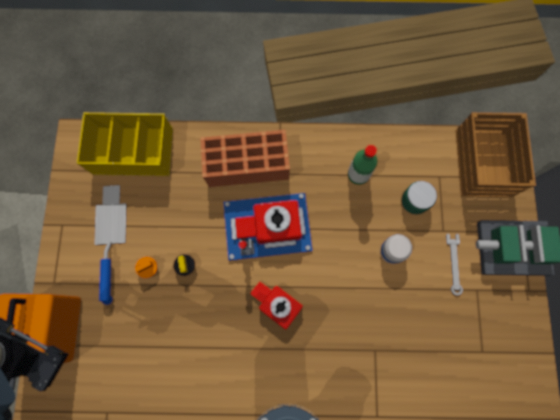

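Run:
```python
import cv2
a=cv2.imread("pics/top0.png")[180:350,110:440]; cv2.imwrite("pics/top0z.png",cv2.resize(a,None,fx=2.4,fy=2.4,interpolation=cv2.INTER_CUBIC))
a=cv2.imread("pics/scene0.png")[140:290,170:390]; cv2.imwrite("pics/scene0z.png",cv2.resize(a,None,fx=3.5,fy=3.5,interpolation=cv2.INTER_CUBIC))
```

```text
(no output)
```

View pics/top0z.png

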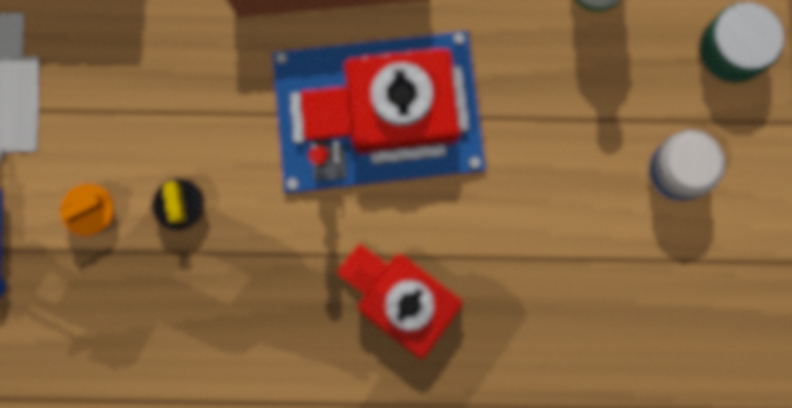

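View pics/scene0z.png

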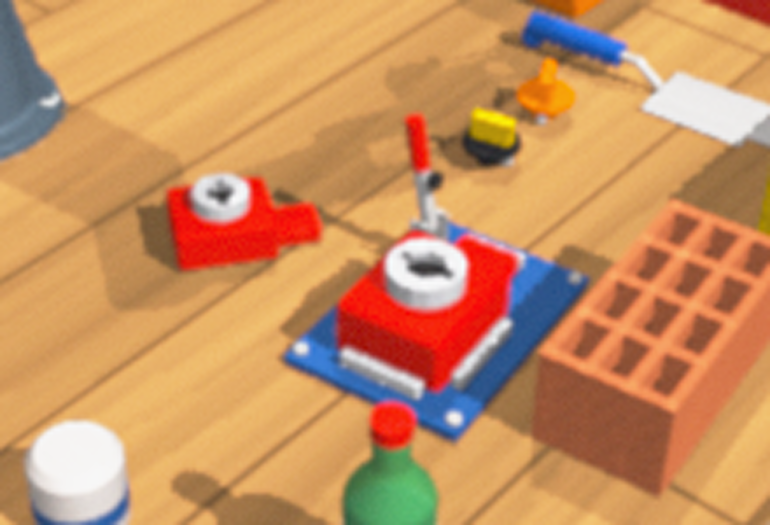

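Top view: the fixture with the big tank is at px (270,224), with its flange on the left. The upright red clamp grip is at (242,243), and the black cap with the yellow wing is at (184,266). The orange cap at (146,268) and the small tank at (277,304) are look-alikes. Next I measure.

```bash
cat > m.py <<'E'
from h import *
def red(p): 
    h=cv2.cvtColor(p["pixels"],cv2.COLOR_BGR2HSV); return ((h[...,0]<6)|(h[...,0]>174))&(h[...,1]>170)&(h[...,2]>60)
def fitcircle(xy):
    A=np.c_[2*xy,np.ones(len(xy))]; s=np.linalg.lstsq(A,(xy**2).sum(1),rcond=None)[0]; return s[:2],np.sqrt(s[2]+s[0]**2+s[1]**2)
def ang(xy): 
    (c,wh,a)=cv2.minAreaRect((xy*1000).astype(np.float32)); return np.array(c),wh,a
E
python3 - <<'E'
from m import *
import pickle
for n in ("top","scene"):
    p=pickle.load(open(n+"0.pkl","rb")); C=cloud(p); z=C[...,2]; hsv=cv2.cvtColor(p["pixels"],cv2.COLOR_BGR2HSV)
    box=(C[...,0]>.5)&(C[...,0]<.75)&(abs(C[...,1])<.2)
    m=box&(z>.088)&(z<.1)&(~red(p))
    xy=C[m][:,:2]; print(n,"neck",len(xy),xy.mean(0),ang(xy), np.median(z[m]))
    m=box&(z>.066)&(z<.08)&red(p); print("tank top",m.sum(),ang(C[m][:,:2]),np.median(z[m]))
    m=box&(z>.025)&(z<.05)&red(p); print("flange",m.sum(),ang(C[m][:,:2]),np.median(z[m]))
    m=box&(z>.1)&(z<.2); print("clamp",m.sum(),np.round(C[m].mean(0),3),C[m].min(0),C[m].max(0))
    m2=m&red(p); print("grip",m2.sum(),np.round(C[m2].mean(0),4),C[m2].min(0),C[m2].max(0))
    bc=(abs(C[...,0]-.48)<.07)&(abs(C[...,1]-.30)<.05)
    y=(hsv[...,0]>22)&(hsv[...,0]<34)&(hsv[...,1]>150)&(z>.05)
    m=bc&y; print("wing",m.sum(),ang(C[m][:,:2]),np.median(z[m]))
    m=bc&(z>.02); print("cap",m.sum(),ang(C[m][:,:2]))
    m=box&(z>.005)&(z<.018)&(hsv[...,0]>95)&(hsv[...,0]<125); print("fixt",ang(C[m][:,:2]),np.median(z[m]))
E
```

```text
top neck 491 [0.65796839 0.06276088] (array([706.1116333 , -11.66818237]), (233.00796508789062, 373.8207702636719), 21.429088592529297) 0.09385602193437137
tank top 971 (array([607.10180664,  38.9171524 ]), (108.93989562988281, 125.05613708496094), 7.352180004119873) 0.07098984217360216
flange 377 (array([611.35595703,  92.85936737]), (68.61553192138672, 151.00784301757812), 24.303245544433594) 0.03319834630778562
clamp 178 [0.661 0.061 0.122] [ 0.51188987 -0.19945348  0.10000487] [0.74947691 0.19771943 0.17284196]
grip 37 [0.5227 0.1243 0.1605] [0.51440867 0.11640026 0.10471659] [0.54066188 0.13354308 0.17284196]
wing 85 (array([481.26293945, 305.75613403]), (45.71250915527344, 15.252187728881836), 12.349514961242676) 0.05473705195804057
cap 381 (array([481.98321533, 304.55529785]), (61.94147872924805, 61.86125183105469), 12.054503440856934)
fixt (array([604.48907471,  70.05419922]), (179.60397338867188, 247.06979370117188), 7.680301189422607) 0.011551730449208097
scene neck 286 [0.63922317 0.06778275] (array([662.02624512,  93.6907959 ]), (227.4146728515625, 148.98220825195312), 19
[... 156 characters left out ...]
8455203143279
flange 296 (array([614.30828857,  64.52244568]), (104.4669418334961, 191.52613830566406), 5.40437126159668) 0.037109615981977095
clamp 149 [0.567 0.126 0.127] [0.51614151 0.08096234 0.10009044] [0.74898938 0.19712834 0.16654147]
grip 68 [0.5307 0.1207 0.1433] [0.51614151 0.11346669 0.11607018] [0.54109525 0.13069176 0.16654147]
wing 37 (array([485.72253418, 303.67660522]), (47.32148742675781, 17.288881301879883), 9.342260360717773) 0.054820443429713483
cap 193 (array([488.69995117, 298.19702148]), (58.72149658203125, 58.30783462524414), 36.63800811767578)
fixt (array([607.03729248,  67.99345398]), (181.01943969726562, 252.35055541992188), 7.270620346069336) 0.010994671562080782
```

```bash
python3 -m crank '[{"offset":[0,-0.033,-0.0305],"spin":0},{"offset":[0,-0.033,-0.0305],"spin":0},{"offset":[0,-0.033,-0.0305],"spin":0},{"offset":[0,-0.033,-0.0305],"spin":0},{"offset":[0,-0.033,-0.0305],"spin":0},{"offset":[0,-0.033,-0.0305],"spin":0},{"offset":[0,-0.033,-0.0305],"spin":0},{"offset":[0,-0.033,-0.0305],"spin":0},{"offset":[0,-0.033,-0.0305],"spin":0},{"offset":[0,-0.033,-0.0305],"spin":0},{"offset":[0,-0.033,-0.0305],"spin":0}]' 0.0
python3 -m crank '[{"offset":[0,0,0],"spin":-0.141},{"offset":[0,0,0],"spin":-0.141},{"offset":[0,0,0],"spin":-0.141},{"offset":[0,0,0],"spin":-0.141},{"offset":[0,0,0],"spin":0},{"offset":[0,0,0],"spin":0},{"offset":[0,0,0],"spin":0}]'
python3 - <<'E'
from h import *
import pickle
for n in ("wrist","top"):
    p=bot.capture(n); cv2.imwrite(f"pics/{n}1.png",p["pixels"]); pickle.dump(p,open(n+"1.pkl","wb"))
E
```

```text
time_s: 1.7
position: [0.4516, 0.1078, 0.4051]
tcp_rot: [[0.001, -0.907, 0.421], [0.0, 0.421, 0.907], [-1.0, -0.001, 0.001]]
force: [0.8, -0.3, -0.3]
opening: 0.079
time_s: 2.4
position: [0.4511, 0.1097, 0.4048]
tcp_rot: [[0.0, -0.992, -0.127], [0.0, -0.127, 0.992], [-1.0, -0.0, -0.0]]
force: [-0.0, -0.0, 0.5]
opening: 0.005
```

View pics/wrist1.png

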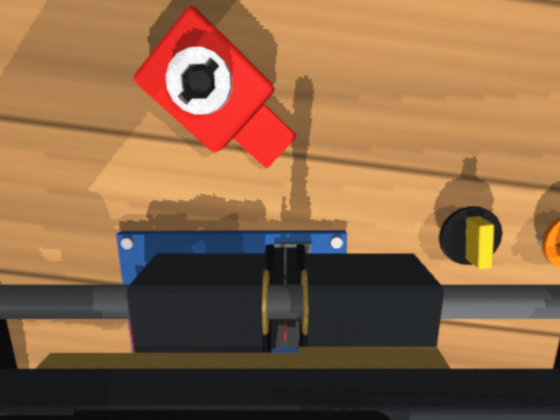

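The wrist picture shows the fingers closed at px (285,300), with the fixture behind them and the cap at (470,237). I'll lower the closed fingers behind the grip and push along the tank's x axis (tool −y).

```bash
python3 -m crank '[{"offset":[0.03,-0.008,0.001],"spin":0},{"offset":[0.03,-0.008,0.001],"spin":0},{"offset":[0.03,-0.008,0.001],"spin":0},{"offset":[0.01,0,0],"spin":0},{"offset":[0,0,0],"spin":0},{"offset":[0,0,0],"spin":0}]'
python3 - <<'E'
from h import *
import pickle
for n in ("wrist","scene"):
    p=bot.capture(n); cv2.imwrite(f"pics/{n}2.png",p["pixels"]); pickle.dump(p,open(n+"2.pkl","wb"))
a=p["pixels"][120:270,190:390]; cv2.imwrite("pics/scene2z.png",cv2.resize(a,None,fx=3.5,fy=3.5,interpolation=cv2.INTER_CUBIC))
E
```

```text
time_s: 3.1
position: [0.4745, 0.1157, 0.3054]
tcp_rot: [[0.0, -0.992, -0.129], [-0.0, -0.129, 0.992], [-1.0, -0.0, -0.0]]
force: [-0.4, 0.2, 0.1]
opening: 0.006
```

View pics/scene2z.png

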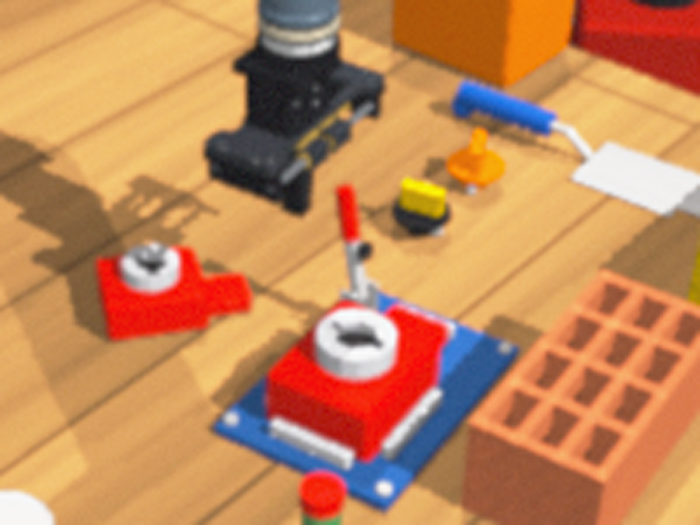

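View pics/wrist2.png

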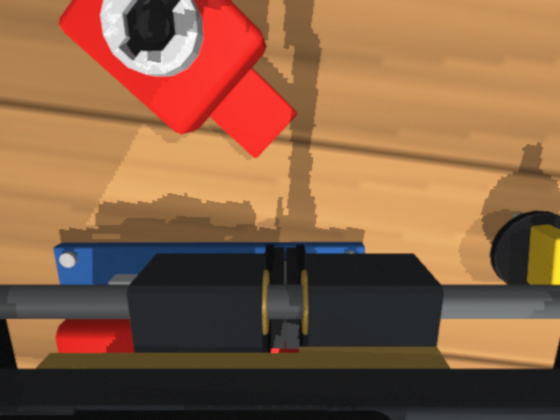

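The scene picture shows the fingers at (295,195), just behind the grip at (347,210). In the wrist picture a bit of red at (285,350) is laterally in line with the fingers. Now I push.

```bash
python3 -m crank '[{"offset":[0,-0.015,0],"spin":0},{"offset":[0,-0.015,0],"spin":0},{"offset":[0,-0.01,0],"spin":0},{"offset":[0,-0.01,0],"spin":0},{"offset":[0,0,0],"spin":0}]'
python3 -m crank '[{"offset":[0,-0.01,0],"spin":0},{"offset":[0,-0.01,0],"spin":0},{"offset":[0,-0.01,0],"spin":0}]'
python3 - <<'E'
from h import *
p=bot.capture("scene"); a=p["pixels"][120:270,190:390]; cv2.imwrite("pics/scene3z.png",cv2.resize(a,None,fx=3.5,fy=3.5,interpolation=cv2.INTER_CUBIC))
E
```

```text
time_s: 3.7
position: [0.5247, 0.1224, 0.3053]
tcp_rot: [[0.001, -0.992, -0.129], [0.0, -0.129, 0.992], [-1.0, -0.001, 0.0]]
force: [-3.9, 0.2, 2.6]
opening: 0.004
time_s: 4.0
position: [0.5547, 0.1261, 0.3047]
tcp_rot: [[0.002, -0.992, -0.129], [-0.0, -0.129, 0.992], [-1.0, -0.002, -0.0]]
force: [-0.3, 0.6, -0.5]
opening: 0.003
```

View pics/scene3z.png

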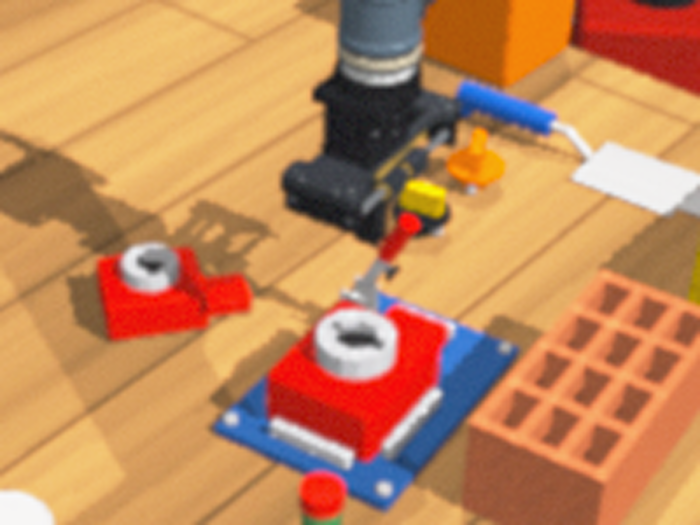

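The grip at (400,235) is tilted past vertical and its force has dropped. I'll push a little further.

```bash
python3 -m crank '[{"offset":[0,-0.01,0],"spin":0},{"offset":[0,-0.01,0],"spin":0},{"offset":[0,0,0],"spin":0},{"offset":[0,0,0],"spin":0},{"offset":[0,0,0],"spin":0},{"offset":[0,0,0],"spin":0}]'
python3 - <<'E'
from h import *
p=bot.capture("scene"); a=p["pixels"][120:270,190:390]; cv2.imwrite("pics/scene4z.png",cv2.resize(a,None,fx=3.5,fy=3.5,interpolation=cv2.INTER_CUBIC))
E
```

```text
time_s: 4.65
position: [0.5733, 0.1286, 0.3047]
tcp_rot: [[-0.001, -0.992, -0.129], [-0.0, -0.129, 0.992], [-1.0, 0.001, 0.0]]
force: [-0.3, -0.1, 0.2]
opening: 0.008
```

View pics/scene4z.png

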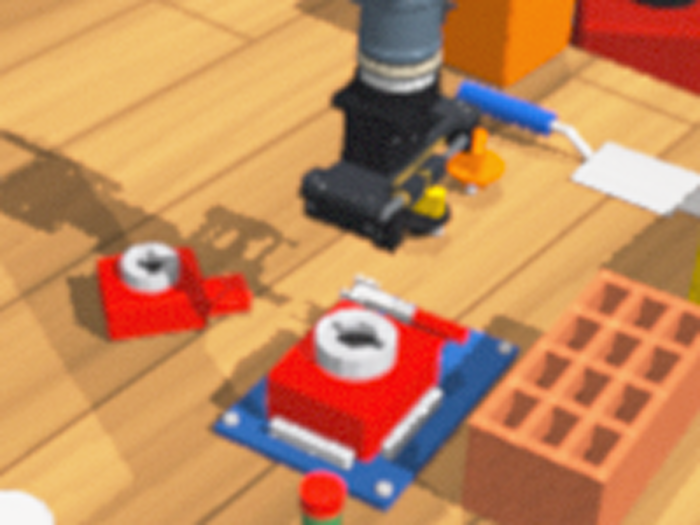

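The arm lies flat on the flange, so the clamp is closed. Next I raise the tool and move beyond the neck for a close wrist view.

```bash
python3 -m crank '[{"offset":[-0.033,0,0],"spin":0},{"offset":[-0.033,0,0],"spin":0},{"offset":[-0.033,0,0],"spin":0},{"offset":[0,-0.028,-0.0285],"spin":0},{"offset":[0,-0.028,-0.0285],"spin":0},{"offset":[0,-0.028,-0.0285],"spin":0},{"offset":[0,-0.028,-0.0285],"spin":0},{"offset":[0,0,0],"spin":0},{"offset":[0,0,0],"spin":0},{"offset":[0,0,0],"spin":0}]'
python3 - <<'E'
from h import *
import pickle
for n in ("wrist","top"):
    p=bot.capture(n); cv2.imwrite(f"pics/{n}5.png",p["pixels"]); pickle.dump(p,open(n+"5.pkl","wb"))
    if n=="wrist": print(np.linalg.inv(p["world_to_cam"]).round(3),p["K"])
E
```

```text
time_s: 5.7
position: [0.6985, 0.0307, 0.4033]
tcp_rot: [[-0.002, -0.992, -0.129], [0.001, -0.129, 0.992], [-1.0, 0.002, 0.001]]
force: [-0.5, -0.6, 0.0]
opening: 0.007
[[-0.129 -0.956 -0.265  0.626]
 [ 0.992 -0.124 -0.035  0.021]
 [ 0.    -0.267  0.964  0.384]
 [ 0.     0.     0.     1.   ]] [[367.58164373   0.         284.75220786]
 [  0.         367.58164373 208.54557942]
 [  0.           0.           1.        ]]
```

View pics/wrist5.png

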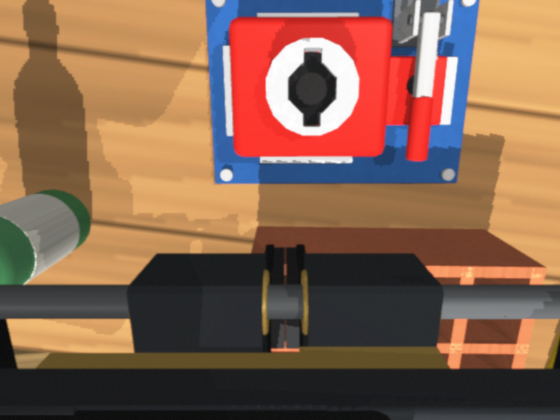

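The wrist picture shows the neck ring at (312,88) with its slots vertical, and the clamp flat on the flange at (420,90). I'll fit the ring and slots.

```bash
cat >> m.py <<'E'
def plane(pic,uv,z):
    T=np.linalg.inv(pic["world_to_cam"]); K=pic["K"]; uv=np.asarray(uv,float)
    r=np.c_[(uv[:,0]-K[0,2])/K[0,0],-(uv[:,1]-K[1,2])/K[1,1],-np.ones(len(uv))]@T[:3,:3].T
    o=T[:3,3]; return o+r*((z-o[2])/r[:,2])[:,None]
E
python3 - <<'E'
from m import *
import pickle
p=pickle.load(open("wrist5.pkl","rb")); C=cloud(p); hsv=cv2.cvtColor(p["pixels"],cv2.COLOR_BGR2HSV)
roi=np.zeros(red(p).shape,bool); roi[25:150,240:385]=1
w=roi&(hsv[...,1]<70)&(hsv[...,2]>120)
w=cv2.morphologyEx(w.astype(np.uint8),cv2.MORPH_OPEN,np.ones((5,5)))
cs,h=cv2.findContours(w,cv2.RETR_CCOMP,cv2.CHAIN_APPROX_NONE)
c=max(cs,key=cv2.contourArea)[:,0]; print(len(cs),[cv2.contourArea(k) for k in cs])
print("z ring",np.median(C[...,2][w>0]))
X=plane(p,c,.094)[:,:2]; print("outer",fitcircle(X))
i=[k for k in cs if 100<cv2.contourArea(k)<5000]
for k in i:
    m=np.zeros_like(w); cv2.drawContours(m,[k],-1,1,-1); v,u=np.nonzero(m)
    Y=plane(p,np.c_[u,v],.094)[:,:2]; 
    ev,V=np.linalg.eigh(np.cov(Y.T)); a=np.degrees(np.arctan2(V[1,1],V[0,1])); print("hole",Y.mean(0),a, ang(Y))
z=C[...,2]; m=red(p)&(z>.062)&(z<.08)&roi.__class__(roi.shape) if 0 else red(p)&(z>.066)&(z<.08); m[180:]=0
print("tank",ang(C[m][:,:2]),np.median(z[m]))
v,u=np.nonzero(m); print("tank plane",ang(plane(p,np.c_[u,v],.072)[:,:2]))
# rect of the ring from depth
m=(z>.088)&(z<.1)&roi; print("ring depth",fitcircle(np.concatenate([k[:,0] for k in cv2.findContours(m.astype(np.uint8),cv2.RETR_EXTERNAL,cv2.CHAIN_APPROX_NONE)[0][:1]]).astype(float)))
E
```

```text
2 [7047.5, 2436.0]
z ring 0.09497041404579049
outer (array([0.60938037, 0.0391342 ]), np.float64(0.034688448193063076))
hole [0.60969213 0.03911569] -171.55203645384825 (array([610.27716064,  39.44978333]), (54.4121208190918, 36.31132125854492), 7.551618576049805)
tank (array([609.29528809,  39.31945038]), (108.01869201660156, 128.3046417236328), 7.3371453285217285) 0.07278472685729398
tank plane (array([609.60443115,  38.85343933]), (106.11469268798828, 126.15151977539062), 7.422399997711182)
ring depth (array([311.69101676,  86.14050597]), np.float64(47.16579732014503))
```

```bash
python3 -m crank '[{"offset":[0,0.013,0.0406],"spin":0},{"offset":[0,0.013,0.0406],"spin":0},{"offset":[0,0.013,0.0406],"spin":0},{"offset":[0,0.013,0.0406],"spin":0},{"offset":[0,0.013,0.0406],"spin":0},{"offset":[0,0.013,0.0406],"spin":0},{"offset":[0,0.013,0.0406],"spin":0},{"offset":[0,0,0],"spin":-0.084},{"offset":[0,0,0],"spin":0},{"offset":[0,0,0],"spin":0},{"offset":[0,0,0],"spin":0}]' 0.045
python3 - <<'E'
from m import *
import pickle
p=bot.capture("wrist"); cv2.imwrite(f"pics/wrist6.png",p["pixels"]); pickle.dump(p,open("wrist6.pkl","wb"))
C=cloud(p);z=C[...,2]; hsv=cv2.cvtColor(p["pixels"],cv2.COLOR_BGR2HSV)
y=(hsv[...,0]>22)&(hsv[...,0]<34)&(hsv[...,1]>150)&(z>.052)&(z<.06)&(np.hypot(C[...,0]-.482,C[...,1]-.304)<.05)
v,u=np.nonzero(y); print(len(u),u.mean(),v.mean(),"wing",ang(C[y][:,:2]),np.median(z[y]), ang(plane(p,np.c_[u,v],.056)[:,:2]))
m=(z>.022)&(np.hypot(C[...,0]-.482,C[...,1]-.304)<.05)
c=max(cv2.findContours(m.astype(np.uint8),cv2.RETR_EXTERNAL,cv2.CHAIN_APPROX_NONE)[0],key=cv2.contourArea)[:,0]
print("disc",fitcircle(plane(p,c,.028)[:,:2]))
E
```

```text
time_s: 6.9
position: [0.5727, 0.2995, 0.4039]
tcp_rot: [[0.0, -0.978, -0.21], [-0.0, -0.21, 0.978], [-1.0, -0.0, -0.0]]
force: [0.1, -0.2, 0.1]
opening: 0.52
937 316.1846318036286 89.59018143009605 wing (array([483.0647583 , 306.78143311]), (45.8725471496582, 13.614547729492188), 13.68425464630127) 0.0568989598189224 (array([483.10983276, 306.63250732]), (45.754737854003906, 13.725457191467285), 13.737381935119629)
disc (array([0.48286701, 0.30691848]), np.float64(0.031244635063741942))
```

View pics/wrist6.png

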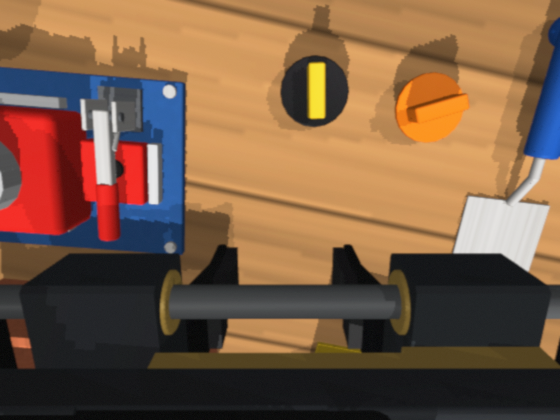

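The cap is at (316,90), with its wing along the tool's y axis and nothing nearby. I'll move above it and descend most of the way.

```bash
python3 -m crank '[{"offset":[0,0.0431,0.013],"spin":0},{"offset":[0,0.0431,0.013],"spin":-0.028},{"offset":[0.03,0,0],"spin":0},{"offset":[0.03,0,0],"spin":0},{"offset":[0.03,0,0],"spin":0},{"offset":[0.03,0,0],"spin":0},{"offset":[0.03,0,0],"spin":0},{"offset":[0,0,0],"spin":0},{"offset":[0,0,0],"spin":0},{"offset":[0,0,0],"spin":0}]'
python3 - <<'E'
from m import *
p=bot.capture("wrist"); cv2.imwrite(f"pics/wrist7.png",p["pixels"])
s=bot.read_state(); print(s["position"],s["tcp_rot"].round(4),s["joint_positions"].round(1))
E
```

```text
time_s: 7.95
position: [0.4838, 0.3072, 0.2553]
tcp_rot: [[0.003, -0.971, -0.238], [0.001, -0.238, 0.971], [-1.0, -0.003, 0.0]]
force: [0.9, -0.1, 0.5]
opening: 0.516
[0.48373048 0.3073239  0.25552866] [[ 3.300e-03 -9.712e-01 -2.383e-01]
 [ 1.300e-03 -2.383e-01  9.712e-01]
 [-1.000e+00 -3.500e-03  5.000e-04]] [ 21.3  38.3  96.5  -0.   45.  -82.5]
```

View pics/wrist7.png

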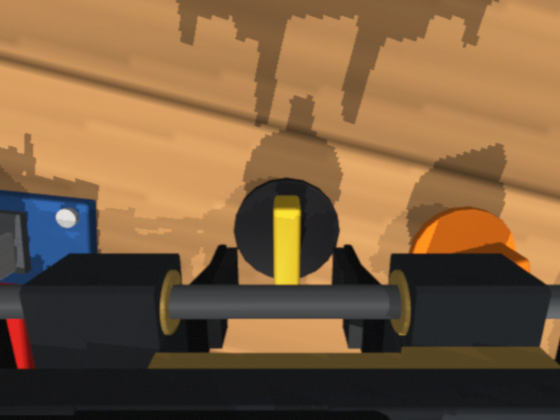

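The wing at (287,240) is centred between the fingers, so I descend 42 mm and close.

```bash
python3 -m crank '[{"offset":[0.02,0,0],"spin":0},{"offset":[0.015,0,0],"spin":0},{"offset":[0.007,0,0],"spin":0},{"offset":[0,0,0],"spin":0},{"offset":[0,0,0],"spin":0}]'
python3 -m crank '[{"offset":[0,0,0],"spin":0},{"offset":[0,0,0],"spin":0},{"offset":[0,0,0],"spin":0},{"offset":[0,0,0],"spin":0},{"offset":[0,0,0],"spin":0},{"offset":[0,0,0],"spin":0},{"offset":[0,0,0],"spin":0},{"offset":[0,0,0],"spin":0}]' 0
python3 -c "
from m import *
s=bot.read_state(); print(s['position'],s['tcp_rot'].round(4),s['opening']*87)"
```

```text
time_s: 8.5
position: [0.4833, 0.3074, 0.2127]
tcp_rot: [[0.002, -0.971, -0.239], [0.001, -0.239, 0.971], [-1.0, -0.002, 0.0]]
force: [0.1, 0.1, -0.4]
opening: 0.518
time_s: 9.3
position: [0.4829, 0.3073, 0.2118]
tcp_rot: [[0.0, -0.971, -0.239], [0.0, -0.239, 0.971], [-1.0, -0.0, 0.0]]
force: [0.3, 0.9, 0.9]
opening: 0.159
[0.48286959 0.30729742 0.2118044 ] [[ 1.000e-04 -9.711e-01 -2.389e-01]
 [ 1.000e-04 -2.389e-01  9.711e-01]
 [-1.000e+00 -1.000e-04  0.000e+00]] 13.82982669245284
```

The wing is gripped (13.8 mm opening). I'll lift, move above the neck and turn to the slot angle.

```bash
python3 -m crank '[{"offset":[-0.02,0,0],"spin":0},{"offset":[-0.035,0,0],"spin":0},{"offset":[-0.035,0,0],"spin":0},{"offset":[-0.03,0,0],"spin":0}]'
python3 -m crank '[{"offset":[0,-0.0073,-0.0363],"spin":0},{"offset":[0,-0.0073,-0.0363],"spin":0},{"offset":[0,-0.0073,-0.0363],"spin":0},{"offset":[0,-0.0073,-0.0363],"spin":0},{"offset":[0,-0.0073,-0.0363],"spin":0},{"offset":[0,-0.0073,-0.0363],"spin":0},{"offset":[0,-0.0073,-0.0363],"spin":0},{"offset":[0,-0.0073,-0.0363],"spin":0.108},{"offset":[0,0,0],"spin":0},{"offset":[0,0,0],"spin":0},{"offset":[0,0,0],"spin":0},{"offset":[0,0,0],"spin":0}]'
python3 - <<'E'
from m import *
import pickle
for n in ("wrist","top","scene"):
    p=bot.capture(n); cv2.imwrite(f"pics/{n}8.png",p["pixels"]); pickle.dump(p,open(n+"8.pkl","wb"))
s=bot.read_state(); R=s["tcp_rot"];print(s["position"],R.round(4),s["joint_positions"].round(1))
d=np.array([.6094,.0391,0])-s["position"]; print("tool delta",R.T@d)
E
```

```text
time_s: 9.7
position: [0.4828, 0.3072, 0.333]
tcp_rot: [[0.0, -0.971, -0.239], [-0.0, -0.239, 0.971], [-1.0, -0.0, -0.0]]
force: [0.0, -0.4, -0.7]
opening: 0.156
time_s: 10.9
position: [0.6082, 0.0405, 0.3315]
tcp_rot: [[-0.001, -0.991, -0.135], [0.0, -0.135, 0.991], [-1.0, 0.001, 0.001]]
force: [0.3, -0.4, -1.3]
opening: 0.157
[0.60855907 0.0402495  0.33177737] [[-3.000e-04 -9.909e-01 -1.345e-01]
 [ 1.000e-04 -1.345e-01  9.909e-01]
 [-1.000e+00  3.000e-04  1.000e-04]] [  -6.7   34.1   88.2    0.    57.7 -104.4]
tool delta [ 0.33177703 -0.00077791 -0.0012853 ]
```

View pics/wrist8.png

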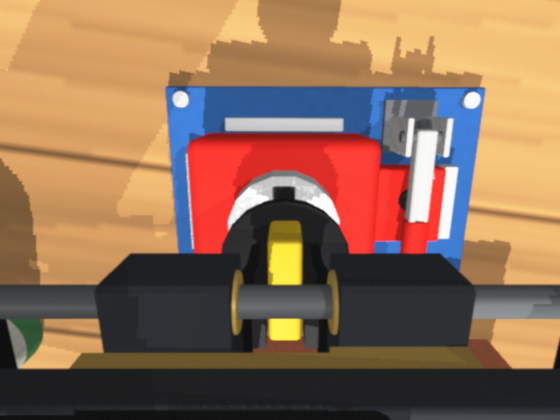

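Run:
```python
from m import *
import pickle
p=pickle.load(open("wrist8.pkl","rb")); a=np.radians(7.6); u=np.array([np.cos(a),np.sin(a),0]); n=np.array([-u[1],u[0],0]); c=np.array([.6094,.0391,.094])
im=p["pixels"].copy()
for t in np.linspace(0,6.28,60):
    q=pix(p,c+.0345*(np.cos(t)*u+np.sin(t)*n)); cv2.circle(im,tuple(int(round(k)) for k in q),0,(255,0,255),-1)
for s in (-.007,.007): 
    q=pix(p,c-.028*u+s*n);print(q); cv2.circle(im,tuple(int(round(k)) for k in q),1,(0,255,0),-1)
# cap disc at tool
s=np.array([.60856,.04025,.33178-.2118+.028])
for t in np.linspace(0,6.28,60):
    q=pix(p,s+.032*np.array([np.cos(t),np.sin(t),0])); cv2.circle(im,tuple(int(round(k)) for k in q),0,(255,255,0),-1)
cv2.imwrite("pics/w8o.png",cv2.resize(im[120:260,160:410],None,fx=3.2,fy=3.2,interpolation=cv2.INTER_NEAREST))
```

```text
[271.85671363 185.94514818]
[294.92409399 185.99470363]
```

View pics/w8o.png

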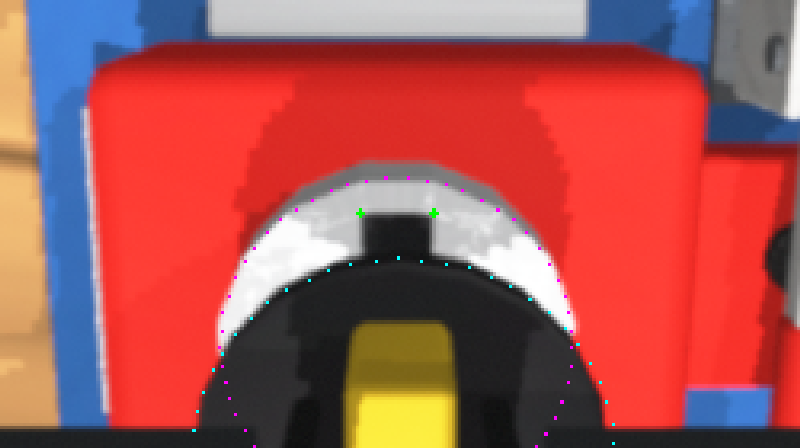

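The predicted ring, slot corners and disc outline all match the picture. I'll apply the small correction and descend.

```bash
python3 -m crank '[{"offset":[0,-0.0008,-0.0013],"spin":0},{"offset":[0.015,0,0],"spin":0},{"offset":[0.01,0,0],"spin":0},{"offset":[0,0,0],"spin":0},{"offset":[0,0,0],"spin":0},{"offset":[0,0,0],"spin":0}]'
python3 -m crank '[{"offset":[0.004,0,0],"spin":0},{"offset":[0.004,0,0],"spin":0},{"offset":[0.003,0,0],"spin":0},{"offset":[0,0,0],"spin":0},{"offset":[0,0,0],"spin":0}]'
python3 - <<'E'
from m import *
s=bot.read_state(); R=s["tcp_rot"];print(s["position"],s["force"],s["moment"])
d=np.array([.6094,.0391,0])-s["position"]; print("tool delta",R.T@d)
E
```

```text
time_s: 11.65
position: [0.6101, 0.038, 0.3071]
tcp_rot: [[0.001, -0.991, -0.133], [-0.0, -0.133, 0.991], [-1.0, -0.001, -0.0]]
force: [-0.8, -0.3, -1.1]
opening: 0.156
time_s: 12.15
position: [0.6099, 0.0381, 0.2958]
tcp_rot: [[-0.0, -0.991, -0.133], [-0.0, -0.133, 0.991], [-1.0, 0.0, 0.0]]
force: [0.1, 0.4, -1.0]
opening: 0.157
[0.60988269 0.03805247 0.29578688] [ 0.1067282   0.35259238 -0.98505792] [ 0.04307309  0.08668724 -0.01779736]
tool delta [0.29578692 0.00030568 0.00110231]
```

No contact force, and the lugs are already below the rim. I'll re-centre by 1 mm and press against the spring.

```bash
python3 -m crank '[{"offset":[0.003,0,0.0009],"spin":0},{"offset":[0.003,0,0],"spin":0},{"offset":[0.002,0,0],"spin":0},{"offset":[0.001,0,0],"spin":0},{"offset":[0,0,0],"spin":0},{"offset":[0,0,0],"spin":0}]'
python3 - <<'E'
from m import *
s=bot.read_state(); R=s["tcp_rot"];print(s["position"],s["force"],s["moment"])
d=np.array([.6094,.0391,0])-s["position"]; print("tool delta",R.T@d)
E
```

```text
time_s: 12.75
position: [0.61, 0.0385, 0.2875]
tcp_rot: [[0.001, -0.991, -0.133], [-0.001, -0.133, 0.991], [-1.0, -0.001, -0.001]]
force: [-1.9, -2.8, 6.4]
opening: 0.16
[0.60996406 0.03849933 0.28752798] [-1.87942481 -2.78096228  6.37859106] [-0.42016641  0.39219668  0.01658189]
tool delta [0.28752664 0.00067388 0.00099964]
```

```bash
python3 -m crank '[{"offset":[0.001,0,0],"spin":0},{"offset":[0.001,0,0],"spin":0},{"offset":[0,0,0],"spin":0},{"offset":[0,0,0],"spin":0}]'
python3 -m crank '[{"offset":[0.001,0,0],"spin":0},{"offset":[0.001,0,0],"spin":0},{"offset":[0,0,0],"spin":0},{"offset":[0,0,0],"spin":0}]'
python3 - <<'E'
from m import *
import pickle
p=bot.capture("wrist"); cv2.imwrite("pics/wrist9.png",p["pixels"])
p=bot.capture("scene"); a=p["pixels"][140:290,190:390]; cv2.imwrite("pics/scene9z.png",cv2.resize(a,None,fx=3.5,fy=3.5,interpolation=cv2.INTER_CUBIC))
s=bot.read_state(); print(s["position"],s["force"],s["moment"])
E
```

```text
time_s: 13.15
position: [0.6099, 0.0385, 0.2858]
tcp_rot: [[0.001, -0.991, -0.133], [-0.001, -0.133, 0.991], [-1.0, -0.001, -0.001]]
force: [-2.2, -2.7, 7.5]
opening: 0.155
time_s: 13.55
position: [0.6098, 0.0385, 0.2857]
tcp_rot: [[0.002, -0.991, -0.133], [-0.001, -0.133, 0.991], [-1.0, -0.001, -0.001]]
force: [-5.5, -2.8, 18.1]
opening: 0.158
[0.6098324  0.03856639 0.28573669] [-4.70549163 -1.8749398  17.81973149] [-0.46877551  0.99500604  0.01635959]
```

View pics/wrist9.png

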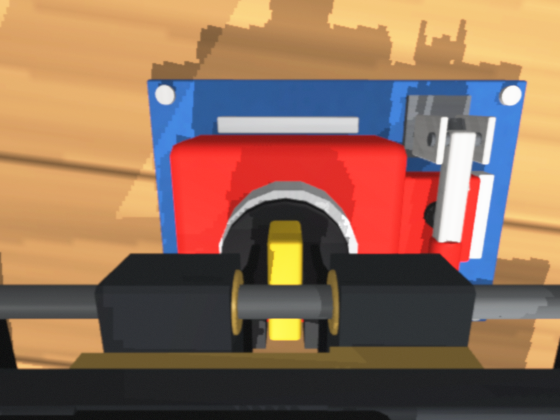

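View pics/scene9z.png

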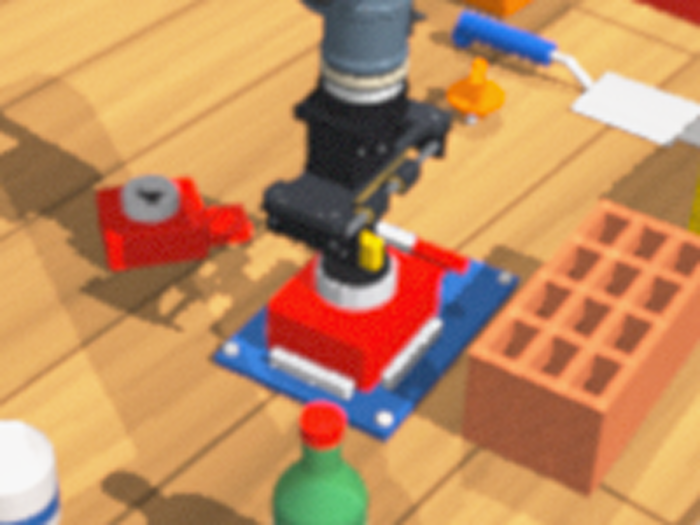

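The disc sits flush on the rim; the force jumped to 18 N at z=0.2857. Now I twist clockwise (+spin about the downward tool x).

```bash
python3 -m crank '[{"offset":[0,0,0],"spin":0.06},{"offset":[0,0,0],"spin":0.06},{"offset":[0,0,0],"spin":0.06},{"offset":[0,0,0],"spin":0.06},{"offset":[0,0,0],"spin":0}]'
python3 -m crank '[{"offset":[0,0,0],"spin":0.1},{"offset":[0,0,0],"spin":0.1},{"offset":[0,0,0],"spin":0.1},{"offset":[0,0,0],"spin":0.1},{"offset":[0,0,0],"spin":0.1},{"offset":[0,0,0],"spin":0}]'
python3 - <<'E'
from m import *
s=bot.read_state(); print(s["position"],s["tcp_rot"].round(3),s["force"],s["moment"],s["opening"])
p=bot.capture("wrist"); cv2.imwrite("pics/wrist10.png",p["pixels"])
E
```

```text
time_s: 14.15
position: [0.6106, 0.0388, 0.2857]
tcp_rot: [[0.004, -0.994, 0.107], [-0.001, 0.107, 0.994], [-1.0, -0.004, -0.0]]
force: [-3.2, -0.9, 16.1]
opening: 0.159
time_s: 14.75
position: [0.6112, 0.0383, 0.2858]
tcp_rot: [[0.006, -0.821, 0.571], [-0.002, 0.571, 0.821], [-1.0, -0.006, 0.002]]
force: [-1.9, -3.1, 14.8]
opening: 0.159
[0.61116164 0.03830454 0.28577989] [[ 0.006 -0.821  0.571]
 [-0.002  0.571  0.821]
 [-1.    -0.006  0.002]] [-1.85479206 -3.08795489 14.84192662] [-0.56833487  0.46777239 -0.04860651] 0.15880654944069142
```

View pics/wrist10.png

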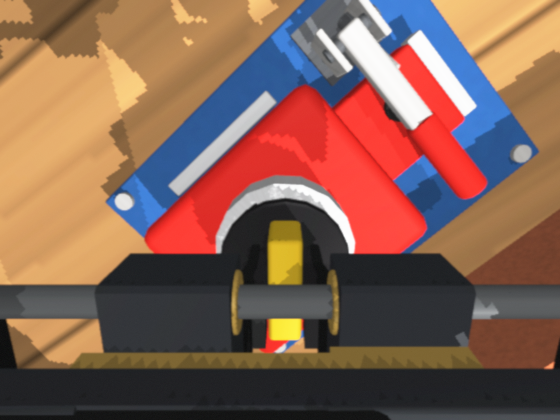

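The cap turns with the fingers and stays flush, with the clamp still down. I'll continue.

```bash
python3 -m crank '[{"offset":[0,0,0],"spin":0.1},{"offset":[0,0,0],"spin":0.1},{"offset":[0,0,0],"spin":0.1},{"offset":[0,0,0],"spin":0.1},{"offset":[0,0,0],"spin":0.1},{"offset":[0,0,0],"spin":0.1},{"offset":[0,0,0],"spin":0.1},{"offset":[0,0,0],"spin":0}]'
python3 -m crank '[{"offset":[0,0,0],"spin":0.04},{"offset":[0,0,0],"spin":0.04},{"offset":[0,0,0],"spin":0},{"offset":[0,0,0],"spin":0}]'
python3 - <<'E'
from m import *
s=bot.read_state(); R=s["tcp_rot"]; print(s["position"],R.round(3),s["force"],s["moment"],s["opening"])
print("yaw",np.degrees(np.arctan2(R[1,2],R[0,2])))
p=bot.capture("wrist"); cv2.imwrite("pics/wrist11.png",p["pixels"])
p=bot.capture("scene"); a=p["pixels"][140:290,190:390]; cv2.imwrite("pics/scene11z.png",cv2.resize(a,None,fx=3.5,fy=3.5,interpolation=cv2.INTER_CUBIC))
E
```

```text
time_s: 15.6
position: [0.611, 0.0381, 0.2858]
tcp_rot: [[0.005, -0.26, 0.966], [-0.002, 0.966, 0.26], [-1.0, -0.004, 0.005]]
force: [-1.3, -3.5, 15.6]
opening: 0.158
time_s: 16.0
position: [0.6109, 0.0381, 0.2858]
tcp_rot: [[0.005, -0.183, 0.983], [-0.002, 0.983, 0.183], [-1.0, -0.003, 0.005]]
force: [-2.6, -3.4, 15.4]
opening: 0.159
[0.61094275 0.03806272 0.2857917 ] [[ 0.005 -0.183  0.983]
 [-0.002  0.983  0.183]
 [-1.    -0.003  0.005]] [-2.5583337  -3.42689717 15.43501618] [-0.77982858  0.64594284  0.0719089 ] 0.15927088022453398
yaw 10.572894288356677
```

View pics/wrist11.png

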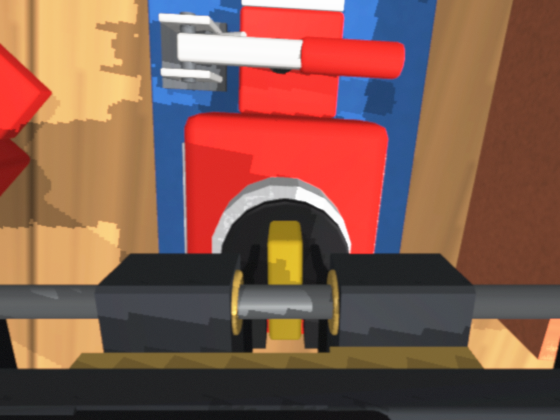

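View pics/scene11z.png

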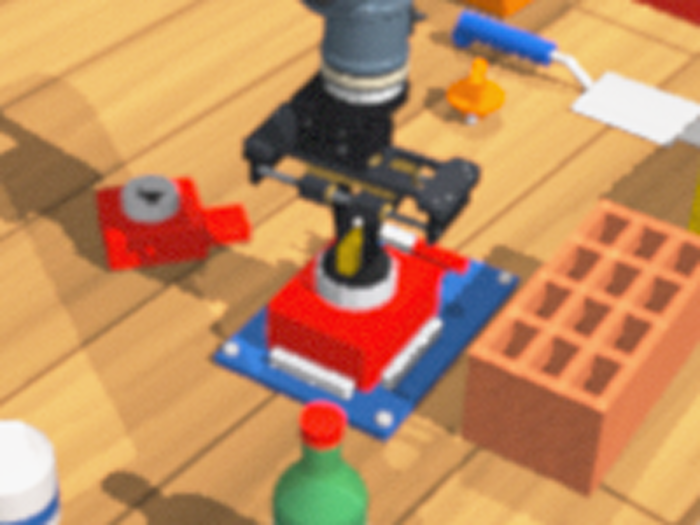

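It has turned 87°, 1.52 rad. I'll go a bit further to feel the stop.

```bash
python3 -m crank '[{"offset":[0,0,0],"spin":0.03},{"offset":[0,0,0],"spin":0.03},{"offset":[0,0,0],"spin":0},{"offset":[0,0,0],"spin":0},{"offset":[0,0,0],"spin":0}]'
python3 - <<'E'
from m import *
s=bot.read_state(); R=s["tcp_rot"]; print(s["position"],s["force"],s["moment"],s["opening"])
print("yaw",np.degrees(np.arctan2(R[1,2],R[0,2])))
E
python3 -m crank '[{"offset":[0,0,0],"spin":0.03},{"offset":[0,0,0],"spin":0.03},{"offset":[0,0,0],"spin":0},{"offset":[0,0,0],"spin":0},{"offset":[0,0,0],"spin":0}]'
python3 - <<'E'
from m import *
s=bot.read_state(); R=s["tcp_rot"]; print(s["position"],s["force"],s["moment"],s["opening"])
print("yaw",np.degrees(np.arctan2(R[1,2],R[0,2])))
p=bot.capture("wrist"); cv2.imwrite("pics/wrist12.png",p["pixels"])
E
```

```text
time_s: 16.6
position: [0.6109, 0.0381, 0.2858]
tcp_rot: [[0.005, -0.125, 0.992], [-0.002, 0.992, 0.125], [-1.0, -0.003, 0.005]]
force: [-3.3, -3.0, 15.1]
opening: 0.158
[0.61088809 0.03805596 0.28578584] [-3.32277223 -3.02565083 15.09530989] [-0.68880906  0.67651659  0.12202752] 0.15769450589604309
yaw 7.163183418227324
time_s: 17.1
position: [0.6102, 0.0382, 0.2857]
tcp_rot: [[0.002, -0.065, 0.998], [-0.002, 0.998, 0.065], [-1.0, -0.002, 0.002]]
force: [-3.7, -4.3, 16.9]
opening: 0.161
[0.61019615 0.03815922 0.28573889] [-3.72821566 -4.3483611  16.87619166] [-0.62411136  1.05853323  0.22420267] 0.16092681260882208
yaw 3.7438779835429568
```

View pics/wrist12.png

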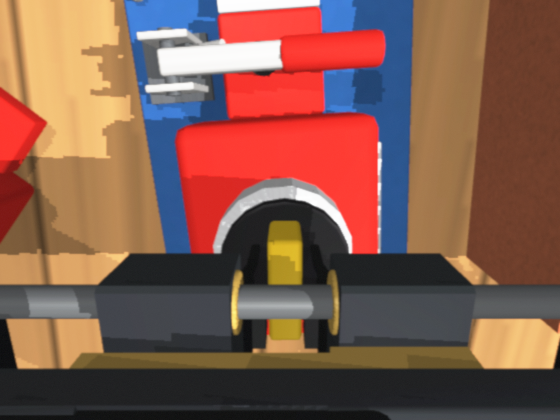

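The moment has risen to 0.22 N m at about 94°, so the cap is at the stop. It is flush and gripped, and the clamp is down. One last check, then I hand in.

```bash
python3 -m crank '[{"offset":[0,0,0],"spin":-0.02},{"offset":[0,0,0],"spin":0},{"offset":[0,0,0],"spin":0},{"offset":[0,0,0],"spin":0}]'
python3 - <<'E'
from m import *
s=bot.read_state(); print(s["position"],s["force"],s["qvel"].round(2),s["opening"])
p=bot.capture("wrist"); C=cloud(p);hsv=cv2.cvtColor(p["pixels"],cv2.COLOR_BGR2HSV)
g=red(p)&(C[...,2]>.052)&(C[...,2]<.075); g[90:]=0; print("grip z",np.percentile(C[g][:,2],[10,50,95]))
print(bot.hand_in())
E
```

```text
time_s: 17.55
position: [0.6103, 0.0382, 0.2858]
tcp_rot: [[0.003, -0.084, 0.996], [-0.002, 0.996, 0.084], [-1.0, -0.002, 0.003]]
force: [-3.8, -3.2, 17.2]
opening: 0.158
[0.61026725 0.03818127 0.2857641 ] [-3.84037141 -3.20469455 17.23839419] [-0.01  0.11  0.01 -0.04 -0.02 -0.05] 0.1576805074110642
grip z [0.05674632 0.06012637 0.06206712]
the job is handed in; nothing more can be done
None
```

I closed the clamp on the tank's flange and fitted the cap at the neck, then handed the job in at about 17.6 s with the cap still gripped and pressed down. No verdict came back, so these are my own last checks:

- **Clamp:** it snapped down after I pushed the grip over centre. In the last wrist view the grip's top was about 60 mm above the bench, which fits a level arm. I could not read the clamp joint itself.
- **Insertion:** the lugs went in at the slot angle. The upward force jumped from about 7.5 N to 18 N at the expected flush height (tool z 0.2858 m).
- **Twist:** I turned the cap about 94° clockwise. The twisting moment rose only modestly, to 0.22 N m, so I take it to be at the stop. I then backed off 0.02 rad.
- **Final state:** the tool was 1 to 1.5 mm from the measured neck centre and tilted about 0.003 rad. It was pressing with about 17 N, with the fingers stopped on the wing at 13.7 mm and the arm at rest.
- **Bystanders:** I did not measure their positions again at the end. The last pictures show none disturbed, and there was no unexpected contact force.

None of the checks failed. The overhead and scene cameras put the tank 2 to 4 mm away from where the wrist camera did, and I used the wrist value. Its predicted outline matched the picture.

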